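Load the brass test bar into the lever collet

TASK

Load the brass test bar into the collet fixture: draw it out of the light angled stand straight along its own lean, so that the stand neither tips nor gets dragged along, and lower it upright into the open collet, the end that was down in the stand going first, until it rests on the depth stop; slide it down, do not let it drop. Then let go of it and swing the red-knobbed lever all the way round to its closed end so that the collet grips the bar. Leave the stand standing where it is with the steel bar in it, and leave everything else on the bench alone.

Things in the scene. Friction and masses are not known exactly. Their poses are not given: they have to be found in the camera images.
- brass_bar: the bar to load: plain round brass (yellow) bar, 16 mm diameter, 160 mm long, 0.27 kg, ends alike. Origin: centre of the end face that is down in the stand; z along the bar towards the other end. It starts in either socket of the stand (which one varies), leaning 30 degrees from vertical, about 85 mm of it free above the socket's mouth.
- bar_stand: light loose aluminium stand, about 0.24 kg, easily dragged or tipped: sheet foot 90 (x) by 170 mm (y), edges folded up at front and rear, four rubber feet, two square-tube sockets at y = +45 and -45 mm leaning 30 degrees from vertical towards the stand's own -x. Sockets reach 86 mm above the bench, the bars' tops 156 mm. Origin: bench level under the foot's centre; z up. Its -x roughly faces the robot.
- socket_left (a point): centre of the mouth of the stand's socket on its own +y side, 79 mm above the bench. z: along the socket, out of the mouth (the direction to draw a bar). Square tube, 20 x 20 mm inside, 25 x 25 mm outside, 75 mm deep from mouth to floor; a bar has 2 mm play all round when centred and rests on the low wall.
- socket_right (a point): the same for the socket at the stand's own -y side.
- steel_bar: dark grey steel bar of the same size (16 x 160 mm, 0.25 kg) standing in the stand's other socket; stays there. Origin: centre of its lower end face, z along the bar towards its upper end.
- collet_mouth (a point): centre of the collet's mouth on top of the fixture, 125 mm above the bench; z up, the collet's axis. Three steel jaws; open, the bore is round, 19 mm across, with a 45 degree bevel widening it to 27 mm over the top 4 mm. As the lever closes the jaws move in by up to 1.7 mm and grip a 16 mm bar.
- collet_fixture: grey lever collet fixture, bolted down: base 130 x 130 x 16 mm, round body 96 mm diameter up to 80 mm high, steel closing nut 72 mm diameter up to 104 mm, above it a 56 mm nose; top at 125 mm. Origin: centre of its underside, on the collet's axis; z up.
- collet_stop (a point): top of the depth stop at the bottom of the collet bore, on the collet's axis, 45 mm below the mouth (80 mm above the bench). z up. A bar that is home rests with its lower end on it and stands about 115 mm out of the mouth.
- collet_lever (a joint): swing of the collet lever about the collet's vertical axis, in rad: 0 = fully open, 1.1 = fully closed (end stop); it starts near open, 0 to 0.12. Grows as the lever turns clockwise seen from above. It stays where it is left; moving it takes about 3 to 5 N at the knob, more when hurried.
- lever_knob (a point): centre of the red ball knob, 34 mm diameter, at the end of the lever, 125 mm from the collet's axis and 85 mm above the bench; an 11 mm steel rod runs from it slightly downwards to the body. It moves on a level circle about the collet's axis as the lever turns.
- mallet: bystander: orange dead-blow mallet lying on the bench, head 105 mm long and 60 mm diameter, about 300 mm overall. Origin on the bench under the middle of its handle.
- firebrick: bystander: cream firebrick, 114 x 230 x 64 mm. Origin: centre of its underside.
- wire_brush: bystander: wooden-handled wire brush, 265 mm long, 36 mm high. Origin on the bench below the handle end of its bristle block.
- tongs: bystander: dark steel forge tongs, 390 mm long, 17 mm high, lying flat. Origin on the bench under the rivet.
- grease_tin: bystander: round tin, 86 mm diameter, 105 mm high. Origin: centre of its underside.
- v_block: bystander: steel V-block, 70 x 50 x 45 mm. Origin: centre of its underside.
- parts_dish: bystander: round steel dish with nuts, 110 mm diameter, 30 mm high. Origin: centre of its underside.
Mind the look-alikes: they are no part of the job. Of the things that look like the brass_bar, the larger one is meant.

How it is judged:
On the way, in this order (a step that is already met when the one before it is completed fails the run):
1. the brass bar has been drawn clear of its socket and the stand still stands upright (z of brass_bar in the frame of socket_left above 0 m and angle between bar_stand's own z axis and vertical below 0.05 rad and distance of bar_stand from where it was at the start of the episode below 0.015 m), for 0.1 s.
2. the brass bar stands in the still open collet with its lower end on the depth stop (z of brass_bar in the frame of collet_stop between -0.004 and 0.004 m and horizontal distance between brass_bar and collet_stop below 0.004 m and angle between the z axis of brass_bar and the z axis of collet_stop, either way round below 0.09 rad and value of joint collet_lever below 0.4 rad), for 0.2 s.
At the end, for the whole second after the job is handed in: Brass bar upright (5 degrees) in the collet, the end that was down in the stand within 4 mm of the depth stop in height and sideways, at rest; lever beyond 1.0 of 1.1 rad; stand at rest, upright (3 degrees), within 15 mm of its start, steel bar 60 mm or more down in its socket (7 degrees) (z of brass_bar in the frame of collet_stop between -0.004 and 0.004 m and horizontal distance between brass_bar and collet_stop below 0.004 m and angle between the z axis of brass_bar and the z axis of collet_stop, either way round below 0.09 rad and value of joint collet_lever above 1 rad and linear speed of each of brass_bar, bar_stand below 0.03 m/s and angle between bar_stand's own z axis and vertical below 0.05 rad and distance of bar_stand from where it was at the start of the episode below 0.015 m and z of steel_bar in the frame of socket_left below -0.06 m and angle between the z axis of steel_bar and the z axis of socket_left, either way round below 0.12 rad); the robot touches nothing.
It fails at once if the stand is tipped by more than 8 degrees (angle between bar_stand's own z axis and vertical above 0.14 rad).
It fails at once if the stand is dragged, pushed or lifted more than 15 mm from its place (distance of bar_stand from where it was at the start of the episode above 0.015 m).
It fails at once if the brass bar is let drop into the collet (faster than 0.4 m/s inside it) (z of brass_bar in the frame of collet_mouth below -0.003 m and horizontal distance between brass_bar and collet_mouth below 0.012 m and linear speed of brass_bar above 0.4 m/s).
It fails at once if a bystander is moved more than 30 mm (distance of any of mallet, firebrick, wire_brush, tongs, grease_tin, v_block, parts_dish from where it was at the start of the episode above 0.03 m).
It also fails if it takes over 69 s, if anything falls off the work surface, if the arm or the gripper's body presses on something with over 40 N, if the wrist force passes 120 N, or if a joint passes its speed limit or range.

ROBOT

A 6-joint arm with a two-finger parallel gripper is mounted at the origin on the work surface. World frame = base frame: x ahead of the robot, y to its left, z up, the work surface at z = 0. Lengths are in m, angles in rad, forces in N, time in s.
With the tool pointing down it reaches from about 0.35 to 0.975 m from the base axis. Payload 17.4 kg.
Tool frame: the origin (TCP) lies midway between the tips of the shut fingers; the grasp point (between the pads) lies 19 mm behind it; z points along the fingers, x is the direction in which the jaws open and shut, and the axes are right-handed (so a half turn about z gives the same grasp; the last joint's range is limited). The gripper opens to 85 mm and grips with 20 to 120 N. Pads are 22 mm wide; open, the fingers measure 114 mm over their backs; the gripper's body (76 mm by 85 mm) begins 54 mm behind the grasp point. The pads swing forward as they close: fully open they stand 13 mm farther back than shut.
Start: joints at [1.231, 0.116, 1.442, -0, 1.584, -0.038], TCP at [0.201, 0.644, 0.231] pointing down, gripper open.
Joint ranges: [-2.83, 2.83], [-0.83, 2.19], [0.07, 2.5], [-1.14, 4.28], [0.01, 3], [-2.97, 2.97]. Speed limits (rad/s): [1.89, 1.89, 2.22, 3.14, 3.14, 3.14].

INTERFACE

Orientations are given as a unit quaternion [x, y, z, w].
In Python, from plant import * gives the robot as it stands.
- The arm moves only by the tool play_rows, never from a script. Its arguments are lists of equal length, an entry for each row: "slide": the shift along the tool's x, y, z in cm, a list of three; "delta_rot": the turn, a rotation vector about the tool's x, y, z in rad, a list of three. A call has 1 to 20 rows; each row shifts and turns the commanded pose from where the row before left it, along the tool's axes as they then stand; what a row does not reach is not made up. A row lasts 1/10 s, in which the tool goes at most 50 mm and 8.59 degrees, less where a joint would pass 70% of its speed; a pose out of reach is approached as far as the arm can. A call is refused whole if a number of a shift passes 5 or a number of a turn 0.15, either way. A call with a gripper value outside its range is refused whole. "gripper" is the opening, from -1 (shut) to 1 (fully open), set as the call begins (left out, the last holds). The fingers move at their own pace and stop on an object; the grip force is fixed at half the most. Time passes only in rows, so rows that do not move let the fingers close. It gives the time, the measured TCP pose, the force and the opening at its end, in the units of the state.
- sense(): the state, without advancing time (a new reading comes with each control period).
- snapshot(name): name is "scene" or "top"; returns a dict with "pixels" (384x512x3 uint8, red, green, blue), "range_z" (384x512 float32, m along the optical axis (not along the pixel's ray), 0 where there is no reading), "fx", "fy", "cx", "cy" (pixels), "dist_coeffs" ([k1, k2, p1, p2, k3] as OpenCV has them; the pictures are not rectified), "world_from_camera" (4x4, takes a point from camera to world coordinates). Camera axes: x right, y up, looking along -z (the intrinsics and any distortion apply to the point x, -y, -z); pixel columns grow to the right and rows downward; lengths in m; the calibration is good to about 2 mm. A picture is of the moment at which its call begins.
- hand_in(): hands the job in, once; it reports no verdict.
The state is a dict: "t": time; "qpos": joint angles; "qvel": joint speeds; "joint_torque": joint torques, N m; "tcp_pos": TCP position; "tcp_rot": TCP orientation; "force": force on the tool from outside, world axes, zero at the start; "moment": the same for the moment, N m; "width": opening from 0.0 (shut) to 1.0 (fully open).
Only numpy, scipy, OpenCV 4.12 (cv2) and the standard library are available. Lean on these libraries where they do the work, as an engineer would, in place of code of your own. Each camera call takes 0.05 s, during which the arm holds its last target.

## Working session

There is one attempt and no reset: what is moved stays moved. The work goes in short steps, Python scripts to look and compute and a tool call to move; the robot and the scene stay as the last step left them, time stands still between calls to the robot, and variables do not carry over. Pictures are saved under pics/ and viewed, and the job is handed in when it is done.

Besides the shell and the picture viewer there is one more tool, called as a command line: name --argument value ..., lists and objects as JSON in quotes. play_rows: Moves the arm, as the interface text tells. Its arguments: {"type":"object","properties":{"slide":{"type":"array"},"delta_rot":{"type":"array"},"gripper":{"type":"number"}},"required":["slide","delta_rot"]}

```bash
ls; mkdir -p pics
cat > h.py <<'E'
from plant import *
import numpy as np, cv2
def save(s,name,crop=None,scale=1):
    im=s["pixels"][:,:,::-1]
    if crop: r0,r1,c0,c1=crop; im=im[r0:r1,c0:c1]
    im=cv2.resize(im,None,fx=scale,fy=scale,interpolation=cv2.INTER_CUBIC)
    cv2.imwrite("pics/"+name,im)
def cloud(s):
    H,W=s["range_z"].shape
    K=np.array([[s["fx"],0,s["cx"]],[0,s["fy"],s["cy"]],[0,0,1.]])
    uv=np.stack(np.meshgrid(np.arange(W),np.arange(H)),-1).reshape(-1,1,2).astype(float)
    n=cv2.undistortPoints(uv,K,np.array(s["dist_coeffs"],float)).reshape(H,W,2)
    z=s["range_z"]
    P=np.stack([n[...,0]*z,-n[...,1]*z,-z,np.ones_like(z)],-1)@np.array(s["world_from_camera"]).T
    P=P[...,:3]; P[z==0]=np.nan
    return P
E
python3 - <<'E'
from h import *
import pickle
print(sense())
d={}
for n in("scene","top"):
    s=snapshot(n); d[n]=s; save(s,n+"0.png",scale=1.5)
    print(n,np.array(s["world_from_camera"]).round(3).tolist(),s["fx"],s["cx"],s["cy"],s["dist_coeffs"])
pickle.dump(d,open("d0.pkl","wb"))
E
```

```text
pics
{'t': 0.0, 'qpos': array([ 1.23118363e+00,  1.16507897e-01,  1.44228904e+00, -6.73038947e-06,
        1.58402844e+00, -3.77817293e-02]), 'qvel': array([-0.00029533, -0.00075291, -0.00019043, -0.00039587, -0.0019803 ,
       -0.00053027]), 'joint_torque': array([ 1.08951786e-03, -7.31992936e+01, -6.32487059e+01, -1.11671970e-04,
        6.36506797e-03, -5.78151287e-07]), 'tcp_pos': array([0.2005866 , 0.64429231, 0.23053265]), 'tcp_rot': array([ 8.05378323e-01,  5.92760809e-01, -5.07959416e-04,  3.49127025e-04]), 'force': array([0.17774664, 0.32501045, 0.25557918]), 'moment': array([-0.02773659,  0.0159004 ,  0.02557278]), 'width': 0.9969113003368987}
scene [[0.551, -0.628, 0.55, 1.328], [0.834, 0.425, -0.35, -0.485], [-0.014, 0.652, 0.758, 1.184], [0.0, 0.0, 0.0, 1.0]] 472.3525250454355 257.34825253908537 200.166099125902 [0.04957078 0.         0.         0.         0.        ]
top [[0.029, 0.982, -0.185, 0.294], [-0.999, 0.032, 0.016, 0.049], [0.021, 0.184, 0.983, 1.378], [0.0, 0.0, 0.0, 1.0]] 399.52422199942157 254.11611194338232 193.7530851228419 [-0.05657857  0.          0.          0.          0.        ]
```

View pics/scene0.png

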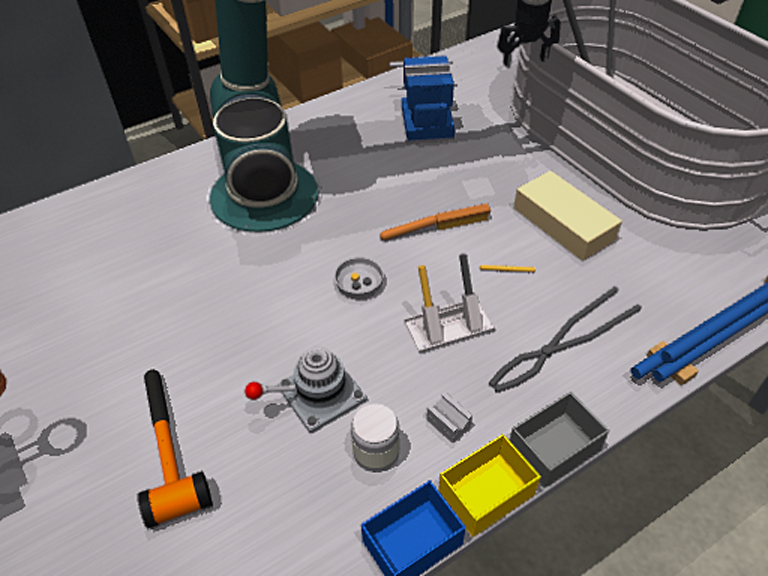

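View pics/top0.png

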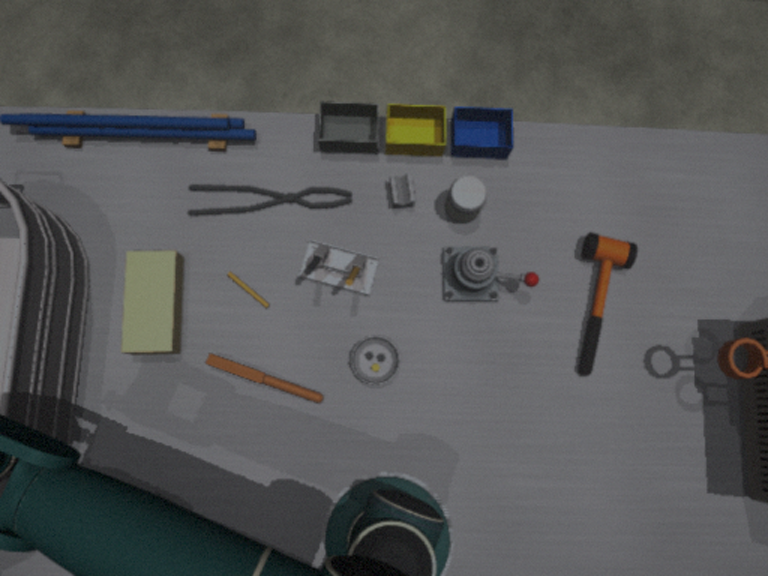

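Scene picture (×1.5): the brass bar in the stand is at (425,290). The look-alike is a thin brass rod lying on the bench at (508,268). The steel bar is at (467,280), and the brass-coloured nut in the dish at (355,277). By the description I want the one in the stand. Next I'll check it in a crop and measure.

Run:
```python
from h import *
import pickle
d=pickle.load(open("d0.pkl","rb"))
save(d["scene"],"c1.png",(160,300,150,350),4)
save(d["top"],"c2.png",(150,210,190,370),4)
for n in d:
    P=cloud(d[n]); px=d[n]["pixels"].astype(int)
    hsv=cv2.cvtColor(d[n]["pixels"],cv2.COLOR_RGB2HSV)
    H,S,V=[hsv[...,i].astype(int) for i in range(3)]
    br=(H>12)&(H<30)&(S>140)&(P[...,2]>0.075)&(P[...,2]<0.17)&(P[...,0]>.4)&(P[...,0]<.8)
    print(n,"brass",br.sum())
    Q=P[br]; 
    if len(Q)>10:
        c=np.median(Q,0);Q=Q[np.linalg.norm(Q-c,axis=1)<.07]; c=Q.mean(0);u=np.linalg.svd(Q-c)[2][0];u*=np.sign(u[2]);print(c,u,Q.min(0),Q.max(0), np.degrees(np.arccos(u[2])))
    red=((H<6)|(H>174))&(S>180)&(V>80)&(P[...,2]>0.05)&(P[...,2]<.12)&(abs(P[...,1])<.5)
    Q=P[red];print("red",len(Q),Q.mean(0),Q.min(0),Q.max(0))
    # sphere fit
    from scipy.optimize import least_squares
    r=least_squares(lambda c:np.linalg.norm(Q-c,axis=1)-.017,Q.mean(0)-[0,0,.01],loss="soft_l1",f_scale=.001);print("knob",r.x)
    # collet top
    m=(P[...,2]>.118)&(P[...,2]<.132)&(np.linalg.norm(P[...,:2]-(r.x[:2]+[0,.125]),axis=-1)<.08)
    Q=P[m];print("collet",len(Q),Q.mean(0),Q.min(0),Q.max(0))
    st=(P[...,2]>.0)&(P[...,2]<.03)
```

```text
scene brass 116
[0.56718636 0.09215963 0.11902918] [-0.49085533  0.1207046   0.86283918] [0.54140012 0.08170615 0.08080488] [0.59093648 0.10398045 0.15716899] 30.363124208520237
red 95 [ 0.58175306 -0.30209454  0.09452179] [ 0.56616398 -0.31564666  0.08230236] [ 0.5933804  -0.28636046  0.10773757]
knob [ 0.57532352 -0.29995645  0.0837092 ]
collet 175 [ 0.603466   -0.1794046   0.12203017] [ 0.57553327 -0.20626623  0.11801695] [ 0.63085179 -0.15405949  0.12860727]
top brass 3
red 11 [ 0.57306405 -0.30508665  0.10120746] [ 0.5679482  -0.30997251  0.09810175] [ 0.57899799 -0.29896299  0.10554925]
knob [ 0.56770812 -0.29713895  0.08838435]
collet 158 [ 0.60127097 -0.17920087  0.12332029] [ 0.57381066 -0.20638791  0.11805504] [ 0.6267239  -0.1536507   0.12996451]
```

View pics/c1.png

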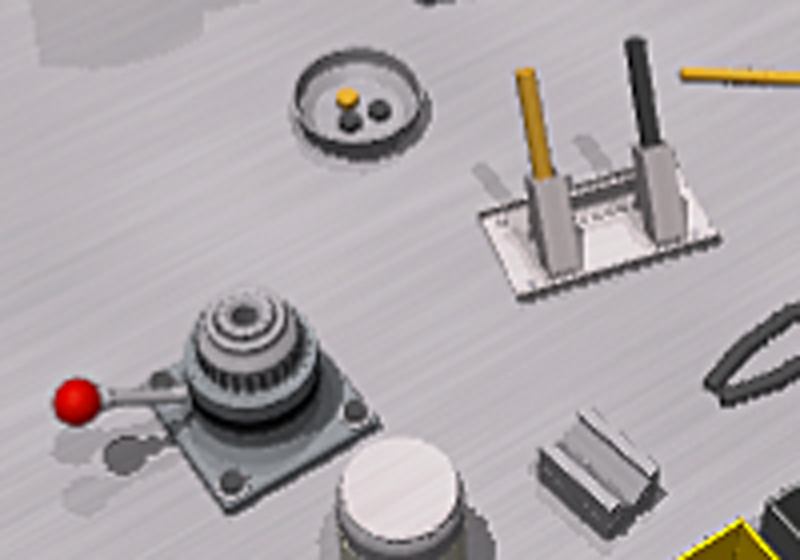

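View pics/c2.png

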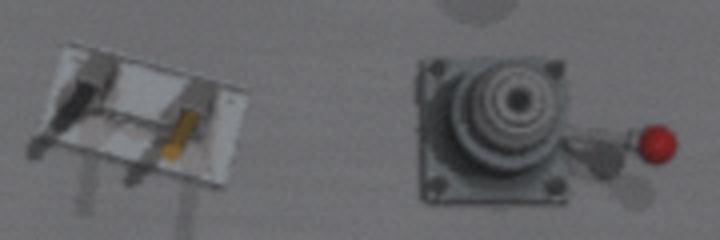

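The crop confirms it: the thick brass bar stands in the socket at crop (533,125), and the thin rod lies loose at the right edge. Next come precise fits.

```bash
cat > fit.py <<'E'
from h import *
from scipy.optimize import least_squares
def fitcyl(Q,p0,u0,r=.008):
    # p at given z plane, axis direction
    def f(v):
        u=np.array([v[2],v[3],1.]);u/=np.linalg.norm(u)
        d=Q-np.array([v[0],v[1],p0[2]]); d=d-np.outer(d@u,u)
        return np.linalg.norm(d,axis=1)-r
    s=least_squares(f,[p0[0],p0[1],u0[0]/u0[2],u0[1]/u0[2]],loss="soft_l1",f_scale=.001)
    u=np.array([s.x[2],s.x[3],1]);u/=np.linalg.norm(u)
    return np.array([s.x[0],s.x[1],p0[2]]),u,np.sqrt(np.mean(s.fun**2))
def mask(s,P,kind):
    hsv=cv2.cvtColor(s["pixels"],cv2.COLOR_RGB2HSV).astype(int)
    H,S,V=hsv[...,0],hsv[...,1],hsv[...,2]
    if kind=="brass": return (H>10)&(H<32)&(S>90)
    if kind=="dark": return (V<80)&(S<90)
E
python3 - <<'E'
from fit import *
import pickle
d=pickle.load(open("d0.pkl","rb"))
for n in d:
    s=d[n];P=cloud(s);cam=np.array(s["world_from_camera"])[:3,3]
    for k,cxy in(("brass",(.567,.092)),("dark",(.59,.18))):
        m=mask(s,P,k)&(P[...,2]>.085)&(P[...,2]<.165)&(np.linalg.norm(P[...,:2]-cxy,axis=-1)<.055)
        m=cv2.erode(m.astype(np.uint8),np.ones((1,2)))>0 if n=="scene" else m
        Q=P[m]; 
        if len(Q)<6: print(n,k,len(Q));continue
        c=Q.mean(0);v=c-cam;v/=np.linalg.norm(v)
        p0=c+v*.006
        p0,u,e=fitcyl(Q,p0,np.array([-.49,.12,.86]))
        # reference at z=.12
        a=p0+u*(.12-p0[2])/u[2]
        t=((Q-a)@u).max();
        print(n,k,len(Q),"at z=.12",a.round(4),"u",u.round(3),"tilt",np.degrees(np.arccos(u[2])).round(1),"az",np.degrees(np.arctan2(u[1],u[0])).round(1),"rms",e.round(5),"top",(a+u*t).round(3))
    # foot of the stand: light pixels with z 3-25mm
    m=(P[...,2]>-.01)&(P[...,2]<.03)&(s["pixels"].min(-1)>(205 if n=="scene" else 125))&(np.linalg.norm(P[...,:2]-[.6,.13],axis=-1)<.13)
    rc=cv2.minAreaRect((P[m][:,:2]*1000).astype(np.float32));print("foot",m.sum(),rc)
    # nose: circle fit of edge at z>.121
    m=(P[...,2]>.1215)&(P[...,2]<.128)&(np.linalg.norm(P[...,:2]-[.602,-.179],axis=-1)<.04)
    Q=P[m][:,:2].astype(np.float32)*1000
    print("nose",cv2.minEnclosingCircle(Q),cv2.minAreaRect(Q),Q.mean(0))
    # plate base
    m=(P[...,2]>.009)&(P[...,2]<.022)&(np.linalg.norm(P[...,:2]-[.602,-.179],axis=-1)<.1)
    print("base",cv2.minAreaRect(P[m][:,:2].astype(np.float32)*1000))
    print("bench z",np.nanmedian(P[(abs(P[...,2])<.02)][:,2]))
E
```

```text
scene brass 96 at z=.12 [0.56   0.0958 0.12  ] u [-0.494  0.102  0.863] tilt 30.3 az 168.3 rms 0.00232 top [0.542 0.1   0.152]
scene dark 87 at z=.12 [0.5797 0.1831 0.12  ] u [-0.516  0.12   0.848] tilt 32.0 az 167.0 rms 0.00246 top [0.561 0.187 0.15 ]
foot 258 ((590.6604614257812, 139.7847900390625), (177.0919952392578, 120.541015625), 77.7706527709961)
nose ((604.4652099609375, -177.8349609375), 26.129392623901367) ((603.9251098632812, -179.324462890625), (47.84820556640625, 47.10848617553711), 70.06761932373047) [ 602.87683 -178.27742]
base ((603.4764404296875, -178.60284423828125), (131.559326171875, 129.41616821289062), 0.6265444159507751)
bench z -0.0005704782556179566
top brass 46 at z=.12 [0.5597 0.0923 0.12  ] u [-0.516  0.068  0.854] tilt 31.3 az 172.5 rms 0.002 top [0.539 0.095 0.154]
top dark 58 at z=.12 [0.5815 0.181  0.12  ] u [-0.47   0.131  0.873] tilt 29.2 az 164.4 rms 0.00204 top [0.562 0.186 0.156]
foot 304 ((603.0629272460938, 129.49041748046875), (166.26766967773438, 80.34102630615234), 76.44721221923828)
nose ((600.4713745117188, -178.93043518066406), 26.428394317626953) ((601.0130004882812, -178.18641662597656), (48.626407623291016, 50.48927307128906), 87.85474395751953) [ 601.4391  -179.48164]
base ((600.835205078125, -174.69659423828125), (130.36752319335938, 161.94322204589844), 1.7204152345657349)
bench z 0.00016111891224235286
```

play_rows --slide '[[-2.1, 2.27, 0], [-2.1, 2.27, 0], [-2.1, 2.27, 0], [-2.1, 2.27, 0], [-2.1, 2.27, 0], [-2.1, 2.27, 0], [-2.1, 2.27, 0], [-2.1, 2.27, 0], [-2.1, 2.27, 0], [-2.1, 2.27, 0], [-2.1, 2.27, 0], [-2.1, 2.27, 0], [-2.1, 2.27, 0], [-2.1, 2.27, 0], [-2.1, 2.27, 0], [-2.1, 2.27, 0], [-2.1, 2.27, 0], [-2.1, 2.27, 0], [-2.1, 2.27, 0], [-2.1, 2.27, 0]]' --delta_rot '[[0, 0, 0], [0, 0, 0], [0, 0, 0], [0, 0, 0], [0, 0, 0], [0, 0, 0], [0, 0, 0], [0, 0, 0], [0, 0, 0], [0, 0, 0], [0, 0, 0], [0, 0, 0], [0, 0, 0], [0, 0, 0], [0, 0, 0], [0, 0, 0], [0, 0, 0], [0, 0, 0], [0, 0, 0], [0, 0, 0]]' --gripper 1

```text
t: 2.1
tcp_pos: [0.5096, 0.1073, 0.2311]
tcp_rot: [0.805, 0.593, -0.0, -0.0]
force: [-0.3, -0.0, -0.3]
width: 0.998
```

play_rows --slide '[[0, 0, 0], [0, 0, 0], [0, 0, 0], [0, 0, 0], [0, 0, 0], [0, 0, 0], [0, 0, 0]]' --delta_rot '[[0, 0, -0.075], [-0.1309, 0, 0], [-0.1309, 0, 0], [-0.1309, 0, 0], [-0.1309, 0, 0], [0, 0, 0], [0, 0, 0]]'

```text
t: 2.8
tcp_pos: [0.5088, 0.1088, 0.2314]
tcp_rot: [0.756, 0.602, 0.161, 0.202]
force: [1.2, -1.1, -0.0]
width: 0.996
```

```bash
cat > tgt.py <<'E'
from fit import *
from scipy.spatial.transform import Rotation as R
def rel(T,z,x,show=True):
    s=sense();Rc=R.from_quat(s["tcp_rot"]);p=s["tcp_pos"]
    z=np.array(z,float);z/=np.linalg.norm(z);x=np.array(x,float);x-=z*(x@z);x/=np.linalg.norm(x)
    Rt=R.from_matrix(np.stack([x,np.cross(z,x),z],1))
    print("t",s["t"],"pos",p.round(4),"F",s["force"].round(2),"w",round(float(s["width"]),3))
    print("slide in current tool axes cm",(Rc.inv().apply(np.array(T)-p)*100).round(2),"rotvec tool",(Rc.inv()*Rt).as_rotvec().round(4), "tool z",Rc.as_matrix()[:,2].round(3),"x",Rc.as_matrix()[:,0].round(3))
U=np.array([-.487,.112,.866])
SY=np.array([.225,.974,0])
E
python3 - <<'E'
from tgt import *
rel((.5659-.0584,.0925+.0134,.1095+.104),-U,SY)
s=snapshot("scene");save(s,"s1.png",(120,320,200,400),3)
E
```

```text
t 2.8 pos [0.5088 0.1088 0.2314] F [ 1.16 -1.07 -0.02] w 0.996
slide in current tool axes cm [-0.31 -0.95  1.52] rotvec tool [-0.0017 -0.0002  0.0008] tool z [ 0.486 -0.112 -0.867] x [0.224 0.975 0.   ]
```

View pics/s1.png

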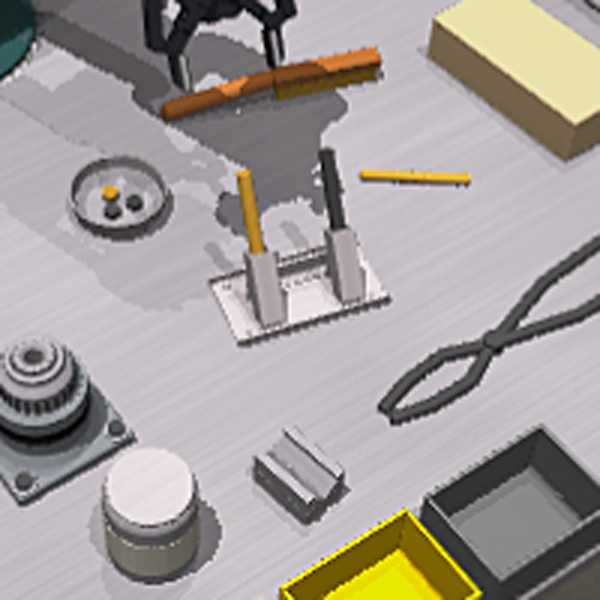

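play_rows --slide '[[-0.3, -0.95, 1.5], [0, 0, 2], [0, 0, 2], [0, 0, 2], [0, 0, 1.5], [0, 0, 0.5], [0, 0, 0]]' --delta_rot '[[0, 0, 0], [0, 0, 0], [0, 0, 0], [0, 0, 0], [0, 0, 0], [0, 0, 0], [0, 0, 0]]'

```text
t: 3.55
tcp_pos: [0.5469, 0.0962, 0.143]
tcp_rot: [0.756, 0.601, 0.16, 0.202]
force: [0.8, 0.1, -0.0]
width: 1.002
```

Run:
```python
from tgt import *
rel((.5659,.0925,.1095),-U,SY)
s=snapshot("scene");save(s,"s2.png",(150,250,230,360),5)
s=snapshot("top");save(s,"t2.png",(130,230,170,300),5)
```

```text
t 3.55 pos [0.5469 0.0962 0.143 ] F [ 0.84  0.08 -0.02] w 1.002
slide in current tool axes cm [0.07 0.01 3.87] rotvec tool [-0.0025  0.0018 -0.0002] tool z [ 0.485 -0.113 -0.867] x [ 0.226  0.974 -0.001]
```

View pics/s2.png

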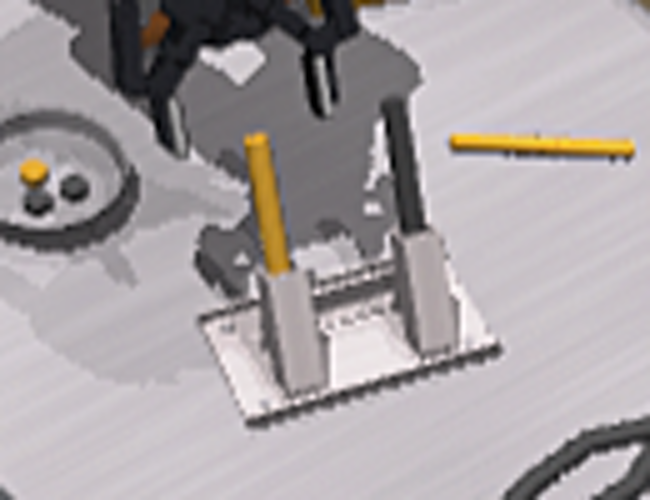

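View pics/t2.png

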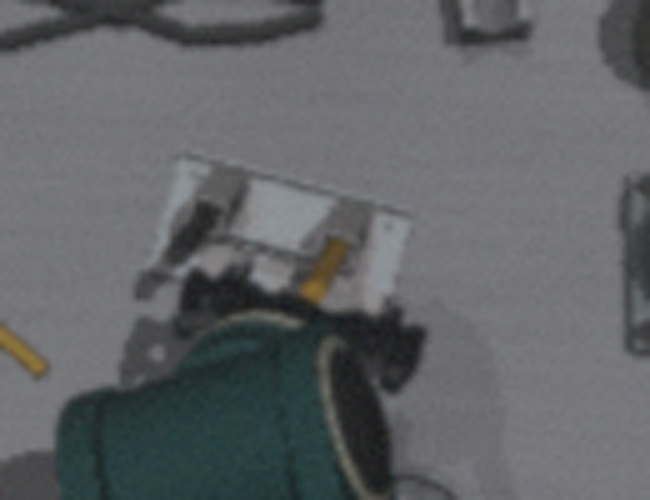

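play_rows --slide '[[0.1, 0, 1.5], [0, 0, 1.5], [0, 0, 0.9], [0, 0, 0]]' --delta_rot '[[0, 0, 0], [0, 0, 0], [0, 0, 0], [0, 0, 0]]'

```text
t: 4.05
tcp_pos: [0.566, 0.0932, 0.1099]
tcp_rot: [0.756, 0.601, 0.161, 0.202]
force: [-0.5, -0.3, 0.4]
width: 1.0
```

Run:
```python
from tgt import *
rel((.5659,.0925,.1095),-U,SY)
s=snapshot("scene");save(s,"s3.png",(150,250,230,360),5)
```

```text
t 4.05 pos [0.566  0.0932 0.1099] F [-0.5  -0.27  0.38] w 1.0
slide in current tool axes cm [-0.07 -0.01  0.04] rotvec tool [-0.0008  0.0009  0.0003] tool z [ 0.486 -0.113 -0.867] x [ 0.225  0.974 -0.   ]
```

View pics/s3.png

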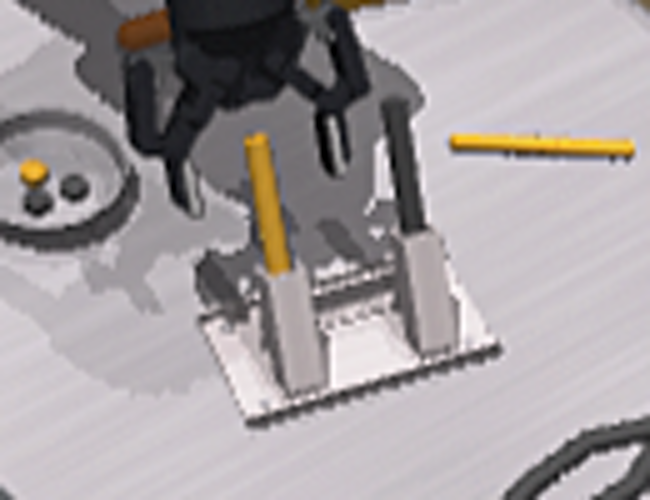

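Fingertips are at (195,212) and (338,172), straddling the bar symmetrically at (264,192), so I'll close.

play_rows --slide '[[0, 0, 0], [0, 0, 0], [0, 0, 0], [0, 0, 0], [0, 0, 0], [0, 0, 0], [0, 0, 0], [0, 0, 0]]' --delta_rot '[[0, 0, 0], [0, 0, 0], [0, 0, 0], [0, 0, 0], [0, 0, 0], [0, 0, 0], [0, 0, 0], [0, 0, 0]]' --gripper -1

```text
t: 4.9
tcp_pos: [0.5662, 0.0935, 0.1109]
tcp_rot: [0.756, 0.601, 0.161, 0.203]
force: [-4.2, 2.0, 5.4]
width: 0.169
```

Run:
```python
from tgt import *
s=sense();print(s["force"],s["moment"],s["width"])
s=snapshot("scene");save(s,"s4.png",(150,250,230,360),5)
```

```text
[-4.15852759  2.00173974  5.4089606 ] [ 0.09058454  0.42647312 -0.02335223] 0.16894844172644735
```

View pics/s4.png

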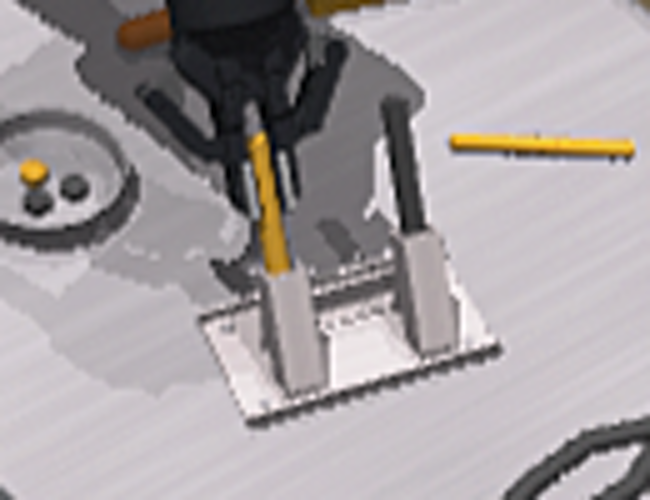

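play_rows --slide '[[0, 0, -0.3], [0, 0, -0.5], [0, 0, -0.5], [0, 0, -0.5], [0, 0, 0]]' --delta_rot '[[0, 0, 0], [0, 0, 0], [0, 0, 0], [0, 0, 0], [0, 0, 0]]'

```text
t: 5.45
tcp_pos: [0.5572, 0.0955, 0.1269]
tcp_rot: [0.756, 0.601, 0.161, 0.203]
force: [-0.3, -0.0, -2.3]
width: 0.168
```

Run:
```python
from tgt import *
s=sense();print(s["force"],s["moment"],s["width"],s["tcp_pos"])
F=R.from_quat(s["tcp_rot"]).inv().apply(s["force"]);print("tool F",F)
s=snapshot("scene");save(s,"s5.png",(150,250,230,360),5)
```

```text
[-0.29679567 -0.02071476 -2.34846464] [ 0.1166686   0.52774247 -0.03027092] 0.16786257246569147 [0.55720115 0.09553489 0.12687525]
tool F [-0.08777426 -1.42179514  1.89066052]
```

View pics/s5.png

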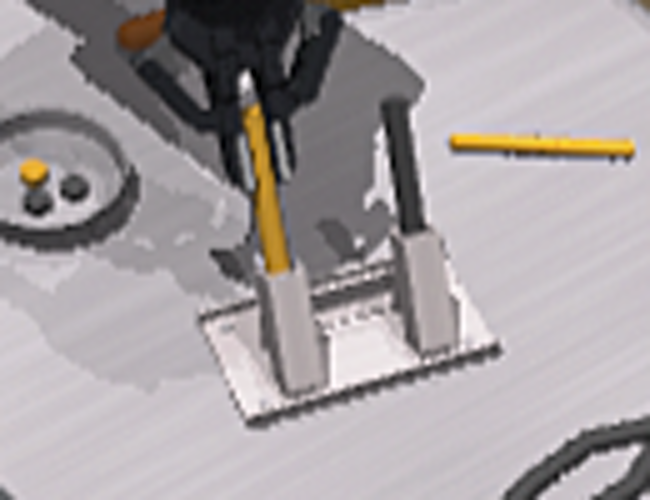

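Only the bar's weight shows on the wrist and the stand hasn't moved. I'll keep drawing.

play_rows --slide '[[0, 0, -0.8], [0, 0, -0.8], [0, 0, -0.8], [0, 0, -0.8], [0, 0, -0.8], [0, 0, -0.8], [0, 0, -0.8], [0, 0, -0.8], [0, 0, -0.8], [0, 0, -1.0], [0, 0, -1.5], [0, 0, -1.5], [0, 0, -1.5], [0, 0, 0], [0, 0, 0]]' --delta_rot '[[0, 0, 0], [0, 0, 0], [0, 0, 0], [0, 0, 0], [0, 0, 0], [0, 0, 0], [0, 0, 0], [0, 0, 0], [0, 0, 0], [0, 0, 0], [0, 0, 0], [0, 0, 0], [0, 0, 0], [0, 0, 0], [0, 0, 0]]'

```text
t: 7.0
tcp_pos: [0.4955, 0.1098, 0.2362]
tcp_rot: [0.756, 0.601, 0.161, 0.203]
force: [-0.1, 0.5, -1.9]
width: 0.174
```

Run:
```python
from tgt import *
rel((.6025,-.179,.35),(0,0,-1),SY)
s=snapshot("scene");save(s,"s6.png",(120,270,200,400),4)
```

```text
t 7.0 pos [0.4955 0.1098 0.2362] F [-0.11  0.46 -1.88] w 0.174
slide in current tool axes cm [-25.73  20.35  -1.4 ] rotvec tool [ 5.24e-01 -4.00e-04  5.00e-04] tool z [ 0.488 -0.112 -0.866] x [0.225 0.974 0.   ]
```

View pics/s6.png

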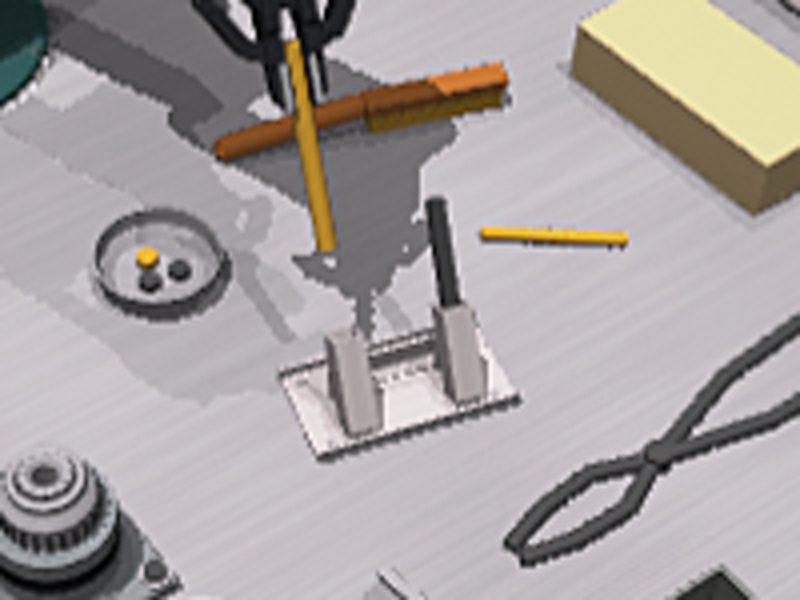

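The bar is clear of the stand, with its lower end at crop (325,248). I'll lift it, turn it upright, and carry it to stand off above the collet.

play_rows --slide '[[0, 1, -1.73], [0, 1, -1.73], [0, 1, -1.73], [0, 0, 0], [0, 0, 0], [0, 0, 0], [0, 0, 0], [0, 0, 0], [0, 0, 0], [0, 0, 0]]' --delta_rot '[[0, 0, 0], [0, 0, 0], [0, 0, 0], [0.0873, 0, 0], [0.0873, 0, 0], [0.0873, 0, 0], [0.0873, 0, 0], [0.0873, 0, 0], [0.0875, 0, 0], [0, 0, 0]]'

```text
t: 8.05
tcp_pos: [0.4966, 0.1091, 0.2943]
tcp_rot: [0.783, 0.622, -0.002, -0.001]
force: [0.5, -0.6, -2.5]
width: 0.173
```

play_rows --slide '[[-1.0, 0.65, 0], [-1.9, 1.25, 0], [-1.9, 1.25, 0], [-1.9, 1.25, 0], [-1.9, 1.25, 0], [-1.9, 1.25, 0], [-1.9, 1.25, 0], [-1.9, 1.25, 0], [-1.9, 1.25, 0], [-1.9, 1.25, 0], [-1.9, 1.25, 0], [-1.9, 1.25, 0], [-1.9, 1.25, 0], [-1.9, 1.25, 0], [0, 0, 0], [0, 0, 0], [0, 0, 0]]' --delta_rot '[[0, 0, 0], [0, 0, 0], [0, 0, 0], [0, 0, 0], [0, 0, 0], [0, 0, 0], [0, 0, 0], [0, 0, 0], [0, 0, 0], [0, 0, 0], [0, 0, 0], [0, 0, 0], [0, 0, 0], [0, 0, 0], [0, 0, 0], [0, 0, 0], [0, 0, 0]]'

```text
t: 9.75
tcp_pos: [0.6023, -0.1786, 0.296]
tcp_rot: [0.782, 0.623, -0.0, -0.0]
force: [0.5, 0.9, -2.3]
width: 0.172
```

```bash
cat > look.py <<'E'
import sys
from tgt import *
tag=sys.argv[1]
rel((.6025,-.179,.30),(0,0,-1),SY)
for n in("scene","top"):
    s=snapshot(n);P=cloud(s);cam=np.array(s["world_from_camera"])[:3,3]
    save(s,n[0]+tag+".png",(130,330,100,300) if n=="scene" else (110,230,230,390),4 if n=="scene" else 5)
    tc=sense()["tcp_pos"]
    m=mask(s,P,"brass")&(P[...,2]>.11)&(np.linalg.norm(P[...,:2]-tc[:2],axis=-1)<.05)
    Q=P[m];print(n,len(Q))
    if len(Q)<15: continue
    c=Q.mean(0);v=c-cam;v/=np.linalg.norm(v)
    p,u,e=fitcyl(Q,c+v*.006,np.array([0,0,1.]))
    for z in(.125,.17,.3): print(" z",z,(p+u*(z-p[2])/u[2]).round(4))
    print(" u",u.round(3),"rms",e.round(5),"zmin",np.percentile(Q[:,2],[1,99]).round(3))
E
python3 look.py 7
```

```text
t 9.75 pos [ 0.6023 -0.1786  0.296 ] F [ 0.48  0.87 -2.31] w 0.172
slide in current tool axes cm [-0.03  0.02 -0.4 ] rotvec tool [-0.0002  0.      0.0005] tool z [-0.  0. -1.] x [ 0.225  0.974 -0.   ]
scene 239
 z 0.125 [ 0.6016 -0.1767  0.125 ]
 z 0.17 [ 0.6015 -0.1771  0.17  ]
 z 0.3 [ 0.6013 -0.1781  0.3   ]
 u [-0.002 -0.008  1.   ] rms 0.00224 zmin [0.191 0.356]
top 26
 z 0.125 [ 0.603  -0.1778  0.125 ]
 z 0.17 [ 0.6027 -0.1779  0.17  ]
 z 0.3 [ 0.602  -0.1781  0.3   ]
 u [-0.006 -0.002  1.   ] rms 0.00049 zmin [0.254 0.336]
```

View pics/s7.png

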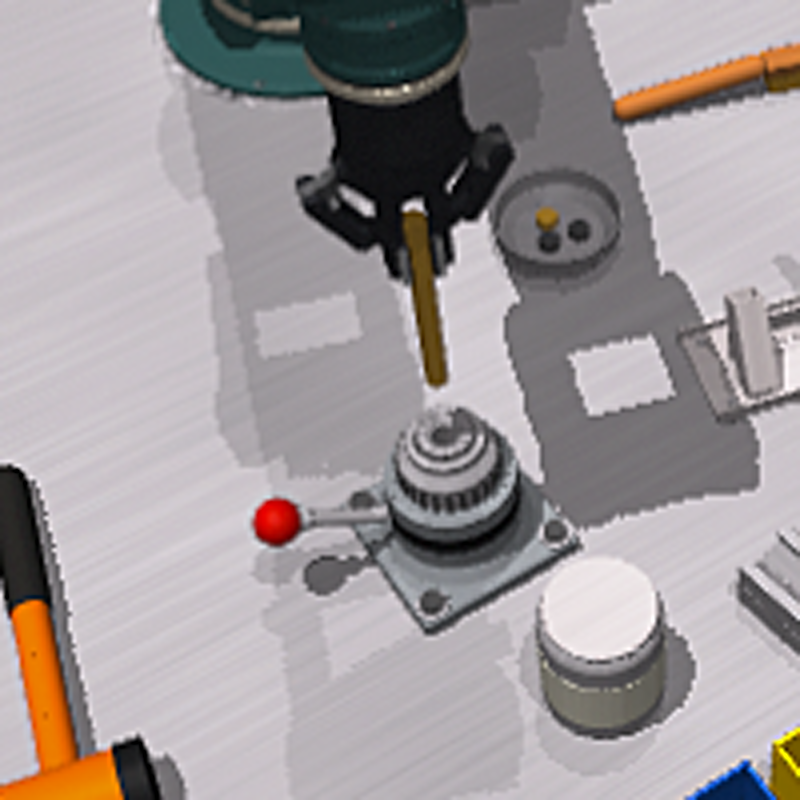

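View pics/t7.png

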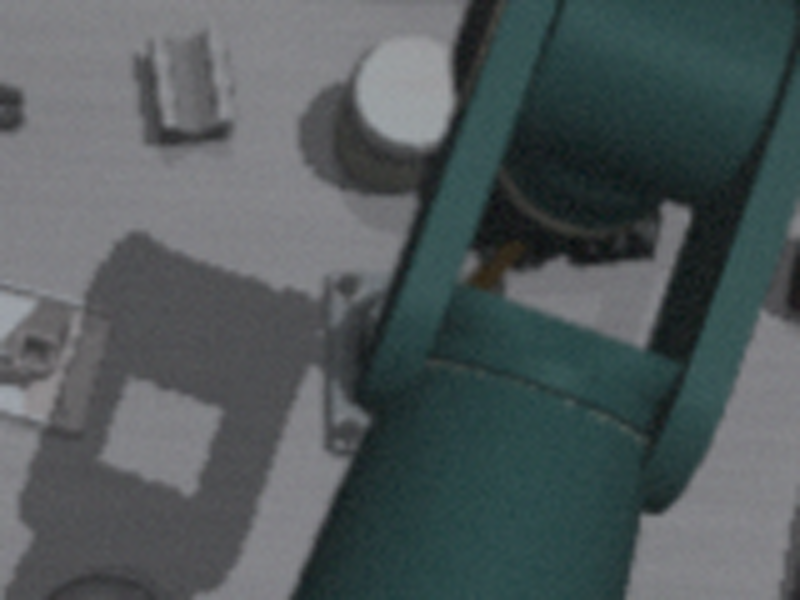

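play_rows --slide '[[-0.1, 0, 1], [0, 0, 1.2], [0, 0, 1.2], [0, 0, 1], [0, 0, 0.3], [0, 0, 0], [0, 0, 0]]' --delta_rot '[[0, 0, 0], [0, 0, 0], [0, 0, 0], [0, 0, 0], [0, 0, 0], [0, 0, 0], [0, 0, 0]]'

```text
t: 10.55
tcp_pos: [0.6022, -0.1798, 0.2494]
tcp_rot: [0.783, 0.623, 0.0, 0.0]
force: [-0.6, 0.2, -2.6]
width: 0.17
```

```bash
python3 look.py 8
python3 - <<'E'
import cv2
a=cv2.imread('pics/s8.png')[270:560,340:540];cv2.imwrite('pics/s8z.png',cv2.resize(a,None,fx=2,fy=2))
E
```

```text
t 10.55 pos [ 0.6022 -0.1798  0.2494] F [-0.64  0.21 -2.6 ] w 0.17
slide in current tool axes cm [ 0.08  0.01 -5.06] rotvec tool [0.0002 0.0001 0.0002] tool z [ 0. -0. -1.] x [ 0.225  0.974 -0.   ]
scene 223
 z 0.125 [ 0.6013 -0.1779  0.125 ]
 z 0.17 [ 0.6013 -0.1784  0.17  ]
 z 0.3 [ 0.6013 -0.1799  0.3   ]
 u [ 0.    -0.011  1.   ] rms 0.00242 zmin [0.141 0.307]
top 11
```

View pics/s8z.png

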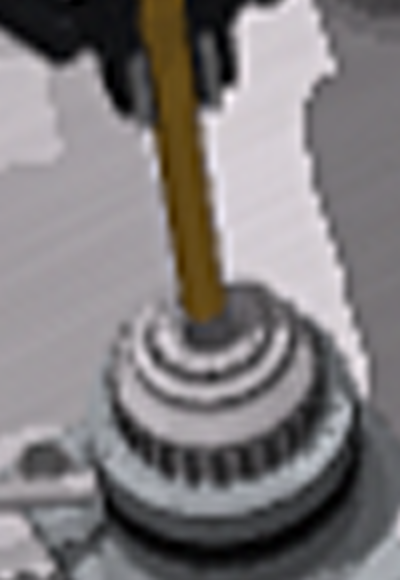

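Run:
```python
from h import *
import pickle
d=pickle.load(open("d0.pkl","rb"))
for n in d:
    s=d[n];M=np.linalg.inv(np.array(s["world_from_camera"]))
    K=np.array([[s["fx"],0,s["cx"]],[0,s["fy"],s["cy"]],[0,0,1.]])
    def proj(X):
        q=(np.c_[X,np.ones(len(X))]@M.T)[:,:3];q=q*[1,-1,-1]
        return cv2.projectPoints(q.reshape(-1,1,3),np.zeros(3),np.zeros(3),K,np.array(s["dist_coeffs"]))[0][:,0]
    c=np.array([.602,-.179,.125]);p=proj(c[None])[0];print(n,p)
    f=8;x0,y0=int(p[0])-20,int(p[1])-20
    im=cv2.resize(s["pixels"][y0:y0+42,x0:x0+42,::-1],None,fx=f,fy=f,interpolation=cv2.INTER_CUBIC).copy()
    raw=im.copy()
    a=np.linspace(0,2*np.pi,80)
    for r,z,col in((.0135,.125,(0,0,255)),(.028,.125,(0,255,0)),(.0095,.121,(255,0,0))):
        q=proj(np.stack([c[0]+r*np.cos(a),c[1]+r*np.sin(a),0*a+z],1))
        cv2.polylines(im,[((q-[x0,y0]+.5)*f).astype(np.int32)],True,col,1)
    cv2.imwrite(f"pics/ov_{n}.png",np.hstack([raw,im]))
```

```text
scene [210.54747027 237.92254979]
top [318.93804175 174.10547669]
```

View pics/ov_scene.png

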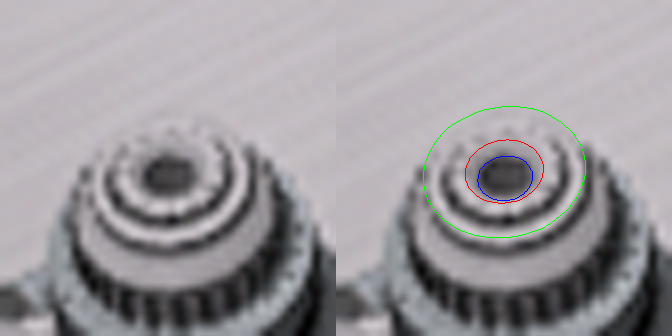

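View pics/ov_top.png

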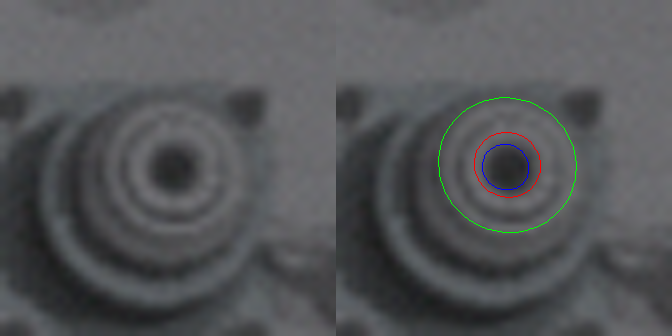

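The collet model overlays well at (0.602,-0.179), and the bar is within about 1 mm of it. Starting the slow insertion.

play_rows --slide '[[0, 0, 0.4], [0, 0, 0.4], [0, 0, 0.4], [0, 0, 0.3], [0, 0, 0.3], [0, 0, 0.3], [0, 0, 0]]' --delta_rot '[[0, 0, 0], [0, 0, 0], [0, 0, 0], [0, 0, 0], [0, 0, 0], [0, 0, 0], [0, 0, 0]]'

```text
t: 11.35
tcp_pos: [0.602, -0.1797, 0.2274]
tcp_rot: [0.783, 0.623, -0.0, -0.0]
force: [0.3, -0.1, -2.4]
width: 0.168
```

```bash
python3 look.py 9;python3 - <<'E'
from plant import *
s=sense();print(s["force"],s["moment"])
import cv2
a=cv2.imread('pics/s9.png')[270:560,340:540];cv2.imwrite('pics/s9z.png',cv2.resize(a,None,fx=2,fy=2))
E
```

```text
t 11.35 pos [ 0.602  -0.1797  0.2274] F [ 0.25 -0.12 -2.41] w 0.168
slide in current tool axes cm [ 0.08  0.02 -7.26] rotvec tool [-0.001  -0.      0.0002] tool z [-0.001  0.    -1.   ] x [0.225 0.974 0.   ]
scene 216
 z 0.125 [ 0.6003 -0.1782  0.125 ]
 z 0.17 [ 0.6006 -0.1787  0.17  ]
 z 0.3 [ 0.6015 -0.1801  0.3   ]
 u [ 0.007 -0.011  1.   ] rms 0.00238 zmin [0.12  0.291]
top 12
[-0.28805715  0.48211643 -2.77941255] [ 0.02337655 -0.03180201  0.00877231]
```

View pics/s9z.png

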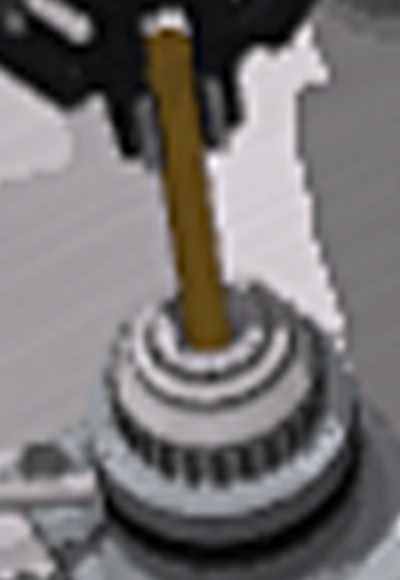

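play_rows --slide '[[0, 0, 0.3], [0, 0, 0.3], [0, 0, 0.3], [0, 0, 0.3], [0, 0, 0]]' --delta_rot '[[0, 0, 0], [0, 0, 0], [0, 0, 0], [0, 0, 0], [0, 0, 0]]'

```text
t: 11.95
tcp_pos: [0.602, -0.1797, 0.2153]
tcp_rot: [0.783, 0.623, -0.0, -0.0]
force: [0.7, -0.3, -2.7]
width: 0.169
```

```bash
python3 look.py 10;python3 - <<'E'
from plant import *
s=sense();print(s["force"],s["moment"])
E
```

```text
t 11.95 pos [ 0.602  -0.1797  0.2153] F [ 0.75 -0.34 -2.72] w 0.169
slide in current tool axes cm [ 0.08  0.03 -8.47] rotvec tool [-0.0012 -0.0001  0.0002] tool z [-0.001  0.    -1.   ] x [0.225 0.974 0.   ]
scene 201
 z 0.125 [ 0.6005 -0.1781  0.125 ]
 z 0.17 [ 0.6008 -0.1786  0.17  ]
 z 0.3 [ 0.6015 -0.1802  0.3   ]
 u [ 0.006 -0.012  1.   ] rms 0.00253 zmin [0.122 0.284]
top 13
[-0.66800803  0.22540001 -2.85621918] [-0.01340959  0.03136105 -0.00370326]
```

play_rows --slide '[[0, 0, 0.3], [0, 0, 0.3], [0, 0, 0.3], [0, 0, 0.3], [0, 0, 0.3], [0, 0, 0.2], [0, 0, 0]]' --delta_rot '[[0, 0, 0], [0, 0, 0], [0, 0, 0], [0, 0, 0], [0, 0, 0], [0, 0, 0], [0, 0, 0]]'

```text
t: 12.75
tcp_pos: [0.602, -0.1797, 0.1986]
tcp_rot: [0.783, 0.623, -0.0, -0.0]
force: [0.7, -0.4, -2.0]
width: 0.173
```

play_rows --slide '[[0, 0, 0.15], [0, 0, 0.15], [0, 0, 0.15], [0, 0, 0]]' --delta_rot '[[0, 0, 0], [0, 0, 0], [0, 0, 0], [0, 0, 0]]'

```text
t: 13.15
tcp_pos: [0.6021, -0.1797, 0.1942]
tcp_rot: [0.783, 0.623, -0.0, -0.0]
force: [-0.4, -0.5, -2.6]
width: 0.17
```

play_rows --slide '[[0, 0, 0.1], [0, 0, 0.1], [0, 0, 0]]' --delta_rot '[[0, 0, 0], [0, 0, 0], [0, 0, 0]]'

```text
t: 13.45
tcp_pos: [0.6021, -0.1797, 0.1923]
tcp_rot: [0.783, 0.623, -0.0, -0.0]
force: [-0.4, 0.4, -1.8]
width: 0.171
```

play_rows --slide '[[0, 0, 0.1], [0, 0, 0.1], [0, 0, 0]]' --delta_rot '[[0, 0, 0], [0, 0, 0], [0, 0, 0]]'

```text
t: 13.75
tcp_pos: [0.6025, -0.1799, 0.1918]
tcp_rot: [0.783, 0.623, 0.0, 0.001]
force: [-1.6, 0.6, 5.1]
width: 0.168
```

Contact with the stop came at TCP z 0.192, against 0.191 expected. Opening the gripper.

play_rows --slide '[[0, 0, 0], [0, 0, 0], [0, 0, 0], [0, 0, 0], [0, 0, 0], [0, 0, 0], [0, 0, 0]]' --delta_rot '[[0, 0, 0], [0, 0, 0], [0, 0, 0], [0, 0, 0], [0, 0, 0], [0, 0, 0], [0, 0, 0]]' --gripper 1

```text
t: 14.45
tcp_pos: [0.6021, -0.1797, 0.1905]
tcp_rot: [0.783, 0.623, -0.0, -0.0]
force: [0.6, -0.9, 1.1]
width: 1.001
```

```bash
python3 look.py 11
```

```text
t 14.45 pos [ 0.6021 -0.1797  0.1905] F [ 0.65 -0.87  1.13] w 1.001
slide in current tool axes cm [  0.08   0.02 -10.95] rotvec tool [-0.0004  0.      0.0002] tool z [-0.  0. -1.] x [ 0.225  0.974 -0.   ]
scene 159
 z 0.125 [ 0.6014 -0.1787  0.125 ]
 z 0.17 [ 0.6017 -0.1788  0.17  ]
 z 0.3 [ 0.6024 -0.1791  0.3   ]
 u [ 0.005 -0.002  1.   ] rms 0.00195 zmin [0.123 0.24 ]
top 14
```

View pics/s11.png

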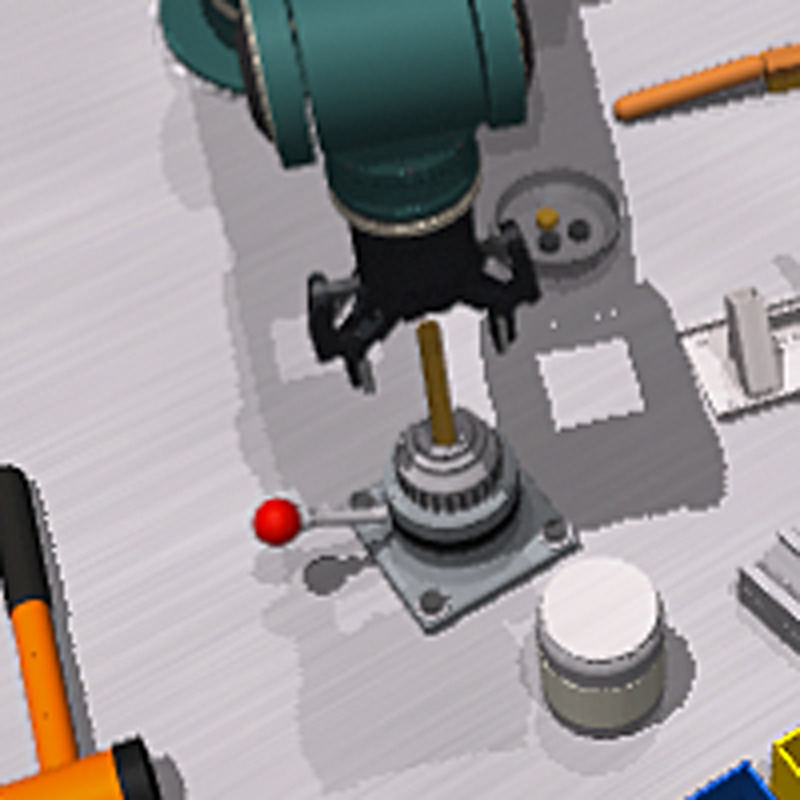

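The bar is seated with its top at 0.240 m. Retracting, then moving behind the knob with the fingers shut.

play_rows --slide '[[0, 0, -1], [0, 0, -2], [0, 0, -2.5], [0, 0, -2.5], [0, 0, -2.5], [0, 0, -2.5], [0, 0, -1], [0, 0, 0]]' --delta_rot '[[0, 0, 0], [0, 0, 0], [0, 0, 0], [0, 0, 0], [0, 0, 0], [0, 0, 0], [0, 0, 0], [0, 0, 0]]' --gripper 1

```text
t: 15.35
tcp_pos: [0.6024, -0.1798, 0.3321]
tcp_rot: [0.783, 0.623, 0.001, 0.001]
force: [-0.2, 0.1, -0.8]
width: 1.001
```

play_rows --slide '[[-2.45, 0.85, 0], [-2.45, 0.85, 0], [-2.45, 0.85, 0], [-2.45, 0.85, 0], [-2.45, 0.85, 0], [0, 0, 0], [0, 0, 0], [0, 0, 0], [0, 0, 0]]' --delta_rot '[[0, 0, 0], [0, 0, 0], [0, 0, 0], [0, 0, 0], [0, 0, 0], [0, 0, 0], [0, 0, 0], [0, 0, 0], [0, 0, 0]]' --gripper -1

```text
t: 16.25
tcp_pos: [0.6161, -0.3078, 0.3304]
tcp_rot: [0.782, 0.623, -0.0, -0.0]
force: [0.2, -0.7, -0.7]
width: -0.001
```

Run:
```python
from tgt import *
rel((.616,-.309,.07),(0,0,-1),SY)
print(sense()["qpos"].round(3))
for n in("scene","top"):
    s=snapshot(n);P=cloud(s);save(s,n[0]+"12.png",(130,330,80,280) if n=="scene" else (110,230,260,420),4 if n=="scene" else 5)
    hsv=cv2.cvtColor(s["pixels"],cv2.COLOR_RGB2HSV).astype(int);H,S=hsv[...,0],hsv[...,1]
    m=((H<6)|(H>174))&(S>150)&(P[...,2]>.06)&(P[...,2]<.12)&(np.linalg.norm(P[...,:2]-[.57,-.3],axis=-1)<.06)
    Q=P[m]
    if len(Q)>5:
        r=least_squares(lambda c:np.linalg.norm(Q-c,axis=1)-.017,Q.mean(0)-[0,0,.01],loss="soft_l1",f_scale=.001);print(n,len(Q),"knob",r.x.round(4),Q.mean(0).round(4))
c=np.array([12.5,-2.8,0])
for f in(.03,.04,.05): print(f,(c-R.from_rotvec([0,0,f]).apply(c)).round(3))
```

```text
t 16.25 pos [ 0.6161 -0.3078  0.3304] F [ 0.15 -0.67 -0.73] w -0.001
slide in current tool axes cm [-0.12  0.03 26.04] rotvec tool [-0.0004 -0.0001  0.0011] tool z [-0.  0. -1.] x [0.224 0.975 0.   ]
[-0.5    0.138  1.259 -0.     1.745 -1.845]
scene 99 knob [ 0.5766 -0.3003  0.0841] [ 0.5823 -0.3022  0.095 ]
0.03 [-0.078 -0.376  0.   ]
0.04 [-0.102 -0.502  0.   ]
0.05 [-0.124 -0.628  0.   ]
```

View pics/s12.png

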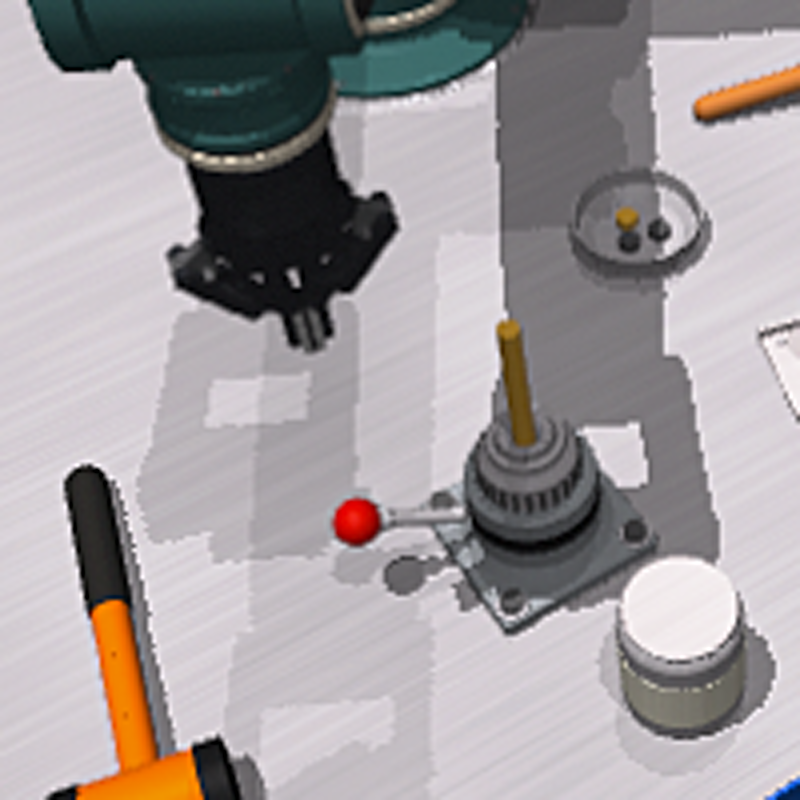

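play_rows --slide '[[-0.1, 0, 3], [0, 0, 4], [0, 0, 4], [0, 0, 4], [0, 0, 4], [0, 0, 3], [0, 0, 2], [0, 0, 1.8], [0, 0, 0]]' --delta_rot '[[0, 0, 0], [0, 0, 0], [0, 0, 0], [0, 0, 0], [0, 0, 0], [0, 0, 0], [0, 0, 0], [0, 0, 0], [0, 0, 0]]'

```text
t: 17.25
tcp_pos: [0.6149, -0.3089, 0.07]
tcp_rot: [0.782, 0.623, -0.001, -0.002]
force: [1.2, 0.0, -0.2]
width: 0.002
```

Run:
```python
from tgt import *
rel((.604,-.307,.072),(0,0,-1),SY)
s=snapshot("scene");save(s,"s13.png",(180,310,120,300),4)
```

```text
t 17.25 pos [ 0.6149 -0.3089  0.07  ] F [ 1.19  0.01 -0.17] w 0.002
slide in current tool axes cm [-0.06 -1.1  -0.2 ] rotvec tool [-0.0035 -0.0009  0.0006] tool z [-0.003  0.002 -1.   ] x [0.225 0.974 0.001]
```

View pics/s13.png

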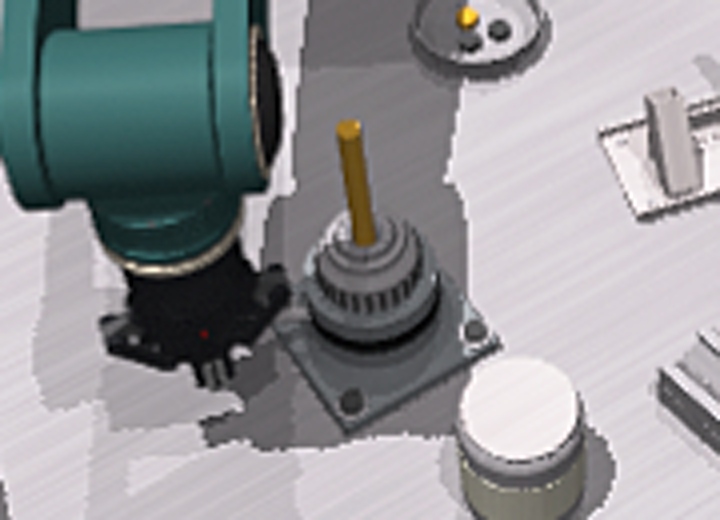

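play_rows --slide '[[0, -0.4, 0], [0, -0.4, 0], [0, -0.3, 0], [0, 0, 0]]' --delta_rot '[[0, 0, 0], [0, 0, 0], [0, 0, 0], [0, 0, 0]]'

```text
t: 17.7
tcp_pos: [0.6048, -0.3072, 0.0732]
tcp_rot: [0.783, 0.622, 0.0, 0.0]
force: [-0.7, -0.8, 0.4]
width: 0.0
```

play_rows --slide '[[-0.1, -0.5, 0], [-0.1, -0.5, 0], [-0.1, -0.5, 0], [-0.1, -0.5, 0], [-0.1, -0.5, 0]]' --delta_rot '[[0, 0, 0.04], [0, 0, 0.04], [0, 0, 0.04], [0, 0, 0.04], [0, 0, 0.04]]'

```text
t: 18.2
tcp_pos: [0.5799, -0.305, 0.0731]
tcp_rot: [0.841, 0.541, 0.0, 0.001]
force: [2.4, -4.3, -0.1]
width: 0.0
```

```bash
cat > kn.py <<'E'
import sys
from tgt import *
s=sense();Rc=R.from_quat(s["tcp_rot"]);p=s["tcp_pos"]
print("t",s["t"],"p",p.round(4),"toolF",Rc.inv().apply(s["force"]).round(2),"collet in tool cm",(Rc.inv().apply(np.array([.602,-.179,p[2]])-p)*100).round(2))
s=snapshot("scene");P=cloud(s);save(s,"s%s.png"%sys.argv[1],(180,310,100,280),4)
hsv=cv2.cvtColor(s["pixels"],cv2.COLOR_RGB2HSV).astype(int);H,S=hsv[...,0],hsv[...,1]
m=((H<6)|(H>174))&(S>150)&(P[...,2]>.06)&(P[...,2]<.12)&(np.linalg.norm(P[...,:2]-[.602,-.179],axis=-1)<.16)
Q=P[m]
if len(Q)>5:
    r=least_squares(lambda c:np.linalg.norm(Q-c,axis=1)-.017,Q.mean(0)-[0.005,0,.01],loss="soft_l1",f_scale=.001).x
    print(len(Q),"knob",r.round(4),"az deg",np.degrees(np.arctan2(r[1]+.179,r[0]-.602)).round(1))
E
python3 kn.py 14
```

```text
t 18.2 p [ 0.5799 -0.305   0.0731] toolF [-2.95  3.94  0.1 ] collet in tool cm [12.38 -3.23 -0.02]
```

View pics/s14.png

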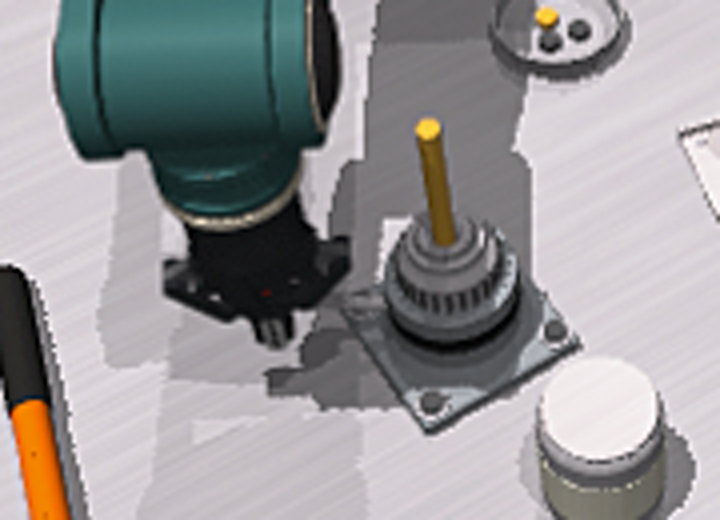

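play_rows --slide '[[-0.1, -0.5, 0], [-0.1, -0.5, 0], [-0.1, -0.5, 0], [-0.1, -0.5, 0], [-0.1, -0.5, 0], [-0.1, -0.5, 0], [-0.1, -0.5, 0], [-0.1, -0.5, 0]]' --delta_rot '[[0, 0, 0.04], [0, 0, 0.04], [0, 0, 0.04], [0, 0, 0.04], [0, 0, 0.04], [0, 0, 0.04], [0, 0, 0.04], [0, 0, 0.04]]'

```text
t: 19.05
tcp_pos: [0.542, -0.2903, 0.0732]
tcp_rot: [0.917, 0.4, 0.0, 0.001]
force: [0.5, -5.2, 0.4]
width: 0.0
```

```bash
python3 kn.py 15
```

```text
t 19.05 p [ 0.542  -0.2903  0.0732] toolF [-3.43  3.89 -0.38] collet in tool cm [ 1.224e+01 -3.170e+00 -1.000e-02]
```

View pics/s15.png

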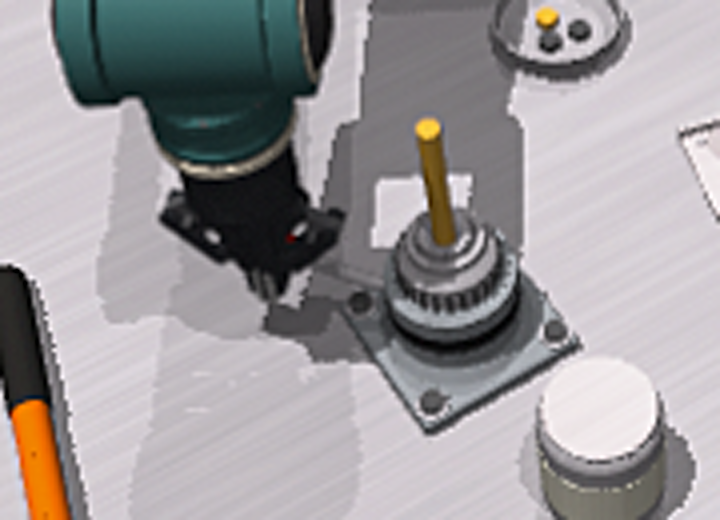

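play_rows --slide '[[-0.14, -0.5, 0], [-0.14, -0.5, 0], [-0.14, -0.5, 0], [-0.14, -0.5, 0], [-0.13, -0.5, 0], [-0.13, -0.5, 0], [-0.13, -0.5, 0], [-0.13, -0.5, 0], [-0.13, -0.5, 0], [-0.13, -0.5, 0]]' --delta_rot '[[0, 0, 0.04], [0, 0, 0.04], [0, 0, 0.04], [0, 0, 0.04], [0, 0, 0.04], [0, 0, 0.04], [0, 0, 0.04], [0, 0, 0.04], [0, 0, 0.04], [0, 0, 0.04]]'

```text
t: 20.1
tcp_pos: [0.5019, -0.2581, 0.073]
tcp_rot: [0.978, 0.21, 0.0, 0.0]
force: [4.9, -2.0, -0.1]
width: 0.001
```

```bash
python3 kn.py 16
```

```text
t 20.1 p [ 0.5019 -0.2581  0.073 ] toolF [3.61 3.81 0.14] collet in tool cm [ 1.238e+01 -3.090e+00  1.000e-02]
```

View pics/s16.png

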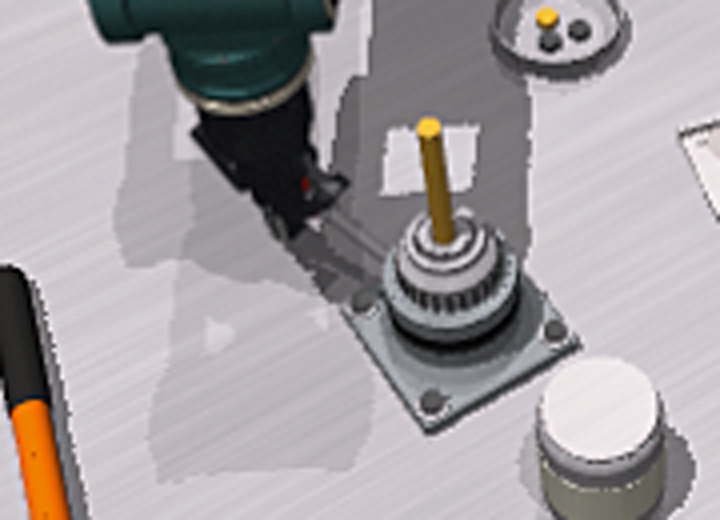

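play_rows --slide '[[-0.12, -0.5, 0], [-0.12, -0.5, 0]]' --delta_rot '[[0, 0, 0.04], [0, 0, 0.04]]'

```text
t: 20.35
tcp_pos: [0.4957, -0.2499, 0.0729]
tcp_rot: [0.985, 0.171, 0.0, 0.0]
force: [2.8, -1.6, -0.0]
width: 0.004
```

play_rows --slide '[[-0.12, -0.5, 0], [0, 0, 0]]' --delta_rot '[[0, 0, 0.04], [0, 0, 0]]'

```text
t: 20.55
tcp_pos: [0.4926, -0.2453, 0.0728]
tcp_rot: [0.988, 0.152, 0.0, 0.0]
force: [0.8, 0.4, 0.6]
width: -0.0
```

```bash
python3 kn.py 17
```

```text
t 20.55 p [ 0.4926 -0.2453  0.0728] toolF [ 0.83 -0.14 -0.6 ] collet in tool cm [12.43 -3.04  0.  ]
```

play_rows --slide '[[-0.06, -0.25, 0], [-0.06, -0.25, 0]]' --delta_rot '[[0, 0, 0.02], [0, 0, 0.02]]'

```text
t: 20.8
tcp_pos: [0.4909, -0.2431, 0.073]
tcp_rot: [0.991, 0.131, 0.001, 0.003]
force: [18.4, -33.0, -13.7]
width: -0.004
```

play_rows --slide '[[-0.06, -0.25, 0], [-0.06, -0.25, 0]]' --delta_rot '[[0, 0, 0.02], [0, 0, 0.02]]'

```text
t: 21.0
tcp_pos: [0.4902, -0.2426, 0.0734]
tcp_rot: [0.994, 0.111, 0.003, 0.007]
force: [39.5, -73.4, -34.1]
width: -0.001
```

That is the end stop, with too much force. Backing off now.

play_rows --slide '[[0, 0.5, 0], [0, 0.8, 0], [0, 1.5, 0], [0, 2, 0], [0, 0, 0]]' --delta_rot '[[0, 0, 0], [0, 0, 0], [0, 0, 0], [0, 0, 0], [0, 0, 0]]'

```text
t: 21.5
tcp_pos: [0.4984, -0.2856, 0.0723]
tcp_rot: [0.994, 0.111, -0.0, -0.0]
force: [-0.9, 0.2, -0.5]
width: 0.002
```

play_rows --slide '[[0, 0, -3], [0, 0, -4], [0, 0, -4], [0, 0, -4], [0, 0, -4], [0, 0, -4], [0, 0, 0]]' --delta_rot '[[0, 0, 0], [0, 0, 0], [0, 0, 0], [0, 0, 0], [0, 0, 0], [0, 0, 0], [0, 0, 0]]'

```text
t: 22.2
tcp_pos: [0.4991, -0.2842, 0.3085]
tcp_rot: [0.994, 0.112, 0.003, 0.002]
force: [0.8, 0.0, -0.3]
width: -0.004
```

```bash
python3 kn.py 18; python3 look.py 18b
```

```text
t 22.2 p [ 0.4991 -0.2842  0.3085] toolF [0.77 0.16 0.33] collet in tool cm [12.37 -7.97  0.02]
78 knob [ 0.4819 -0.2162  0.0837] az deg -162.8
t 22.25 pos [ 0.4987 -0.284   0.3052] F [ 0.14  0.05 -0.27] w -0.003
slide in current tool axes cm [12.45 -7.93  0.54] rotvec tool [ 3.7000e-03 -8.0000e-04 -1.1198e+00] tool z [ 0.003 -0.002 -1.   ] x [0.975 0.222 0.003]
scene 0
top 3
```

View pics/s18.png

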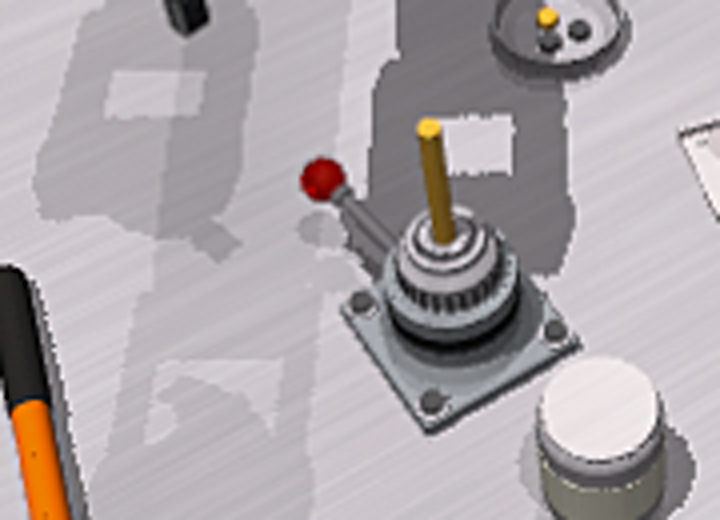

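The lever swung about 61° (1.065 rad, plus its start offset) up to the end stop. Final check of the bar and stand.

Run:
```python
from tgt import *
import pickle
d=pickle.load(open("d0.pkl","rb"))
s=snapshot("scene");P=cloud(s);cam=np.array(s["world_from_camera"])[:3,3]
m=mask(s,P,"brass")&(P[...,2]>.128)&(P[...,2]<.26)&(np.linalg.norm(P[...,:2]-[.602,-.179],axis=-1)<.04)
Q=P[m];c=Q.mean(0);v=c-cam;v/=np.linalg.norm(v);p,u,e=fitcyl(Q,c+v*.006,np.array([0,0,1.]))
print("bar",(p+u*(.08-p[2])/u[2]).round(4),u.round(3),"top",np.percentile(Q[:,2],99).round(4))
save(s,"s19.png",scale=1.5)
for S in(d["scene"],s):
    Pp=cloud(S)
    m=mask(S,Pp,"dark")&(Pp[...,2]>.085)&(Pp[...,2]<.165)&(np.linalg.norm(Pp[...,:2]-[.59,.18],axis=-1)<.055)
    print("steel mean",m.sum(),Pp[m].mean(0).round(4),Pp[m][:,2].max())
a=d["scene"]["pixels"][180:245,265:335].astype(int);b=s["pixels"][180:245,265:335].astype(int)
g=lambda x:cv2.Canny(x.astype(np.uint8),80,160).astype(np.float32)
print("stand px shift",cv2.phaseCorrelate(g(d["scene"]["pixels"][205:245,265:335]),g(s["pixels"][205:245,265:335])))
```

```text
bar [ 0.6011 -0.1774  0.08  ] [ 0.002 -0.005  1.   ] top 0.2413
steel mean 114 [0.5862 0.1804 0.1199] 0.15404370242029963
steel mean 110 [0.5859 0.1803 0.1211] 0.1556179934252595
stand px shift ((-0.09313521478445352, 0.026834160219639358), 0.8895338906182183)
```

View pics/s19.png

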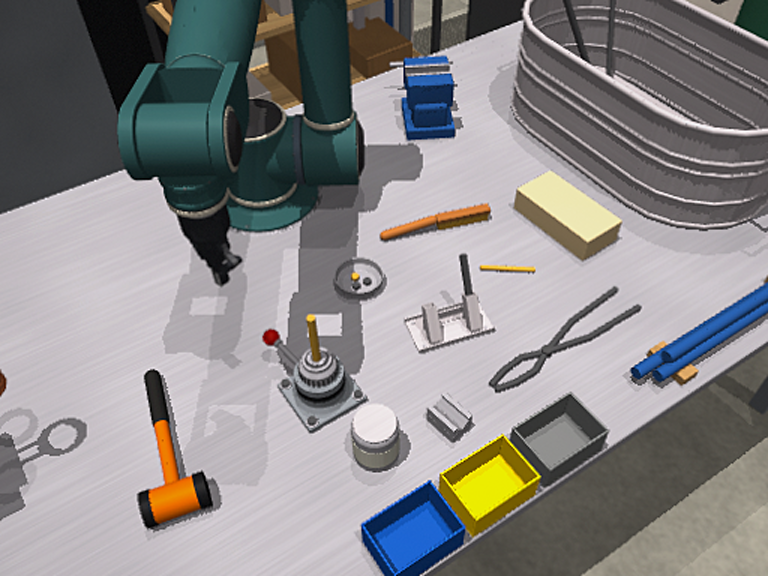

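The picture shows the bar upright in the collet (312,340), the lever closed (270,337), and the stand with the steel bar in place (450,325). The bystanders look unmoved and the gripper is clear, so I'm handing in.

```bash
python3 -c "
from plant import *
print(hand_in())"
```

```text
the job is handed in; nothing more can be done
None
```

I loaded the brass bar into the collet, closed the lever against its end stop, and handed the job in at about 22 s. No verdict came back.

**How it was done:** I gripped the bar by its top with the tool tilted to match its lean and drew it straight out. The only load on the wrist was the bar's own weight. I then turned it upright, slid it slowly onto the depth stop and released it. Last, I pushed the knob round with shut fingers and retracted.

**Last checks:**
- **Bar:** it stands upright within about 0.3°. Its top is at about 0.241 m against 0.240 m expected. Sideways it is within about 2 mm of the collet axis, which is about as fine as the cameras can measure.
- **Lever:** it swung about 61°, or 1.065 rad, plus its small unknown starting angle. It stopped hard at the end stop.
- **Stand:** it moved less than 0.1 pixel in the picture, and the steel bar is still in place.
- **Bystanders:** they look unmoved in the last picture; I did not measure them.

**What went wrong:** at the end stop I pushed on for one call too many. The measured force peaked at about 90 N through the fingertips on the knob before I backed off. That is under the 120 N wrist limit. It is over the 40 N limit set for the arm and gripper body, but as far as I can tell only the fingers touched the knob.

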